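# Open the order board's prop leg and stand it at the packing place

## Task

The white order board stands on edge in its wooden rack with its prop leg half folded behind it. While it sits in the rack, swing the leg out until its heel comes up firmly against the stop screw; the screw is set differently every time, so feel for the stop, press the leg home on it with about 10 N at its free edge for a moment, and never push it with more than 15 N. Then lift the board out and stand it on the black rubber mat, leaning back on its leg, wholly on the mat and roughly square to it, without letting it fall over and without disturbing the weight, the tape or the marker.

Things in the scene. Friction and masses are not known exactly. Their poses are not given: they have to be found in the camera images.
- order_board: Loose order board, 240 wide x 170 high x 12 mm thick, 0.4 to 0.7 kg: white panel in a bare aluminium frame. Origin: middle of its bottom edge. z up the board, y along its width, x through it: the white front faces +x, the brown back with leg, hinge and screw faces -x (towards the robot at the start).
- board_center (a point): Centre of the board, 85 mm up from its bottom edge, same axes as the board.
- board_top (a point): Middle of the board's top edge, 85 mm above its centre, same axes. The top 30 mm carries nothing on either side, so the 12 mm thick top rail can be pinched from above at mid-width.
- prop_leg: The grey metal prop leg, an upright plate on the board's back. It hinges about an axis along the board's z and opens from the board's +y towards its -x, anticlockwise from above. Starts 0.45 to 0.65 rad open: 35 mm gap or more behind its outer edge, where it is to be pushed from the board's side. Origin on the axis, level with the board's bottom edge.
- leg_hinge (a point): On the leg's hinge axis, 84 mm above the board's bottom edge, at mid-width, 15 mm behind the board's mid-plane. Axes turn with the leg: y from hinge to free edge, z up, x square to the leg. The hinge is stiff (about 0.2 N m of friction, 2.5 N at the edge); the leg stays where it is left. A heel tab stands 26 mm out from the axis along -x; its -y face, 2 mm off the axis, meets the stop screw.
- leg_edge (a point): Top corner of the leg's free edge: 92 mm out from the hinge axis, 140 mm above the level of the board's bottom edge, in the middle of the leg's thickness (6 mm in the outer 26 mm, 4 mm nearer the hinge). Axes as leg_hinge.
- leg_foot (a point): Underside of the leg's rubber foot: 79 mm out from the hinge axis, 22 mm above the level of the board's bottom edge. A board standing on its opened leg leans back by 12 to 16 degrees.
- stop_screw: The stop screw that stands out from the board's back, 16 mm to the board's -y side of the hinge axis. Origin: centre of its round head. It is set in or out by up to 7 mm, so the heel meets it at a leg opening between about 0.95 and 1.42 rad. Both are steel: the stop is hard and felt as a steep rise of force.
- screw_head_center (a point): Centre of the stop screw's round head (8 mm across). When the heel meets it, this point reads y = -6 mm in the axes of leg_hinge (more negative before that). The readings and the board's play in the rack are too coarse to foretell the stop; feel for it. The heel meets it 16 mm from the axis: 10 N at the leg's edge presses some 40 N there.
- rack_seat (a point): Where the middle of the board's bottom edge rests in the fixed wooden rack, 10 mm above the table; z up, y along the rack. The rack has a base 90 x 300 x 10 mm and at each end an upright channel, its top 104 mm above the table, that takes the board's end with 2 mm play before and behind and 3 mm endways. The board comes out straight up.
- mat_top (a point): Centre of the top face of the fixed black rubber mat, 220 (x) x 300 (y) x 4 mm; the board is to stand along its y. Rack and mat lie side by side, either one on the left.
- bench_mat: The same mat; origin at the centre of its underside.
- brass_weight: A brass check weight, 38 mm across and 40 mm high, between rack and mat and nearer the robot; origin at the centre of its underside. Leave alone.
- tape_roll: A roll of clear packing tape, 96 mm across and 48 mm high, lying beyond the work; origin at the centre of its underside. Leave alone.
- felt_marker: A felt marker 135 mm long and 16 mm thick, lying beyond the work; origin at its middle, underneath. Leave alone.
There are look-alikes about, which are no part of the job. Of the things that look like the order_board, the larger one is meant.

How it is judged:
By the outcome, as a careful person would: the job done as asked, in the order asked, and still so for the second after the job is handed in, with the robot touching nothing.
It also fails if it takes over 72 s, if anything falls off the work surface, if the arm or the gripper's body presses on something with over 40 N, if the wrist force passes 120 N, or if a joint passes its speed limit or range.

## Robot

A 6-joint arm with a two-finger parallel gripper is mounted at the origin on the work surface; the furniture and walls round the work are solid. World frame = base frame: x ahead of the robot, y to its left, z up, the work surface at z = 0. Lengths are in m, angles in rad, forces in N, time in s.
With the tool pointing down it reaches from about 0.325 to 0.85 m from the base axis. Payload 4.4 kg.
Tool frame: the origin (TCP) lies at the very end of the fingers, on their centre line; the grasp point (between the pads) lies 19 mm behind it (robot.grasp_offset is the distance from the TCP to the grasp point, in m); z points along the fingers, y is the line along which they close (so a half turn about z gives the same grasp; the last joint's range is limited). The gripper opens to 94 mm and grips with 3 to 60 N. Pads are 16 mm wide; open, the fingers measure 119 mm over their backs; the gripper's body (75 mm by 177 mm) begins 78 mm behind the grasp point.
Start: joints at [0.957, 0.207, 1.542, -0, 1.393, -0.15], TCP at [0.257, 0.514, 0.205] pointing down, gripper open.
Joint ranges: [-2.73, 2.73], [-0.86, 2.22], [0.23, 2.46], [-1.11, 4.25], [0.08, 2.63], [-2.82, 2.82]. Speed limits (rad/s): [2.79, 2.79, 3.14, 3.14, 3.14, 3.14].

## Interface

Orientations are given as a unit quaternion [x, y, z, w].
In Python, from bench import robot gives the robot as it stands. Calls block until the motion is done:
- robot.movep(position, orientation): joint-space move of the TCP to a pose.
- robot.movel(position, attitude=None, max_speed=0.15): straight line of the TCP; attitude=None keeps the orientation; max_speed is the mean speed in m/s.
- robot.set_joints(angles): joint-space move.
- robot.set_gripper(opening, strength=None): opening from 0.0 (shut) to 1.0 (fully open); strength is the grip in N (None keeps the last); returns when the fingers have stopped.
- robot.hold(seconds).
- robot.inverse_kinematics(position, orientation): joint angles nearest the present ones, or None.
- robot.read_state(): the state.
- robot.snapshot(name): name is "scene" or "top" or "wrist"; returns the picture (384x512x3 uint8, blue, green, red); there is no depth.
- robot.get_calibration(name): a dict with "intrinsics" (3x3 intrinsics, pixels), "k1" (the pictures are not rectified: a ray, as slopes to the right and down, at radius r is drawn at 1 + k1 r^2 times it, then the intrinsics apply), "camera_from_world" (4x4, takes a point from world to camera coordinates). Camera axes: x right, y down, z forward; pixel columns grow to the right and rows downward; lengths in m; the calibration is good to about 2 mm. A picture is of the moment at which its call begins: read the wrist's pose just before it. get_calibration takes no time and is no camera call; for the wrist camera it gives the pose at the moment of the call.
A pose or a line that the arm cannot do raises robot.MotionError and nothing moves.
- robot.sign_off(): hands the job in; it is judged then, once.
The state is a dict: "time_s": time; "q": joint angles; "joint_vel": joint speeds; "joint_torque": joint torques, N m; "tool_pos": TCP position; "orientation": TCP orientation; "force": force on the tool from outside, world axes, zero at the start; "moment": the same for the moment, N m; "grip_width": opening from 0.0 (shut) to 1.0 (fully open); "grasp_force": force on a finger pad.
Only numpy, scipy, OpenCV 4.12 (cv2) and the standard library are available. Lean on these libraries where they do the work, as an engineer would, in place of code of your own. Each camera call takes 0.05 s, during which the arm holds its last target. There are 200 camera calls.

## Working session

There is one attempt and no reset: what is moved stays moved. The work goes in short steps, each a Python script; the robot and the scene stay as the last script left them, time stands still between calls to the robot, and variables do not carry over. Pictures are saved under pics/ and viewed, at most 10 in all, crops included, and the job is handed in when it is done.

```bash
ls; mkdir -p pics; python3 - <<'E'
from bench import robot
import cv2,numpy as np
for n in ("scene","top"):
    cv2.imwrite(f"pics/{n}0.png",cv2.resize(robot.snapshot(n),(800,600),interpolation=cv2.INTER_CUBIC))
    c=robot.get_calibration(n);print(n,c)
s=robot.read_state();print(s)
E
```

```text
pics
scene {'intrinsics': array([[348.74317941,   0.        , 252.50886557],
       [  0.        , 348.74317941, 197.2959039 ],
       [  0.        ,   0.        ,   1.        ]]), 'k1': -0.0997847822742908, 'camera_from_world': array([[ 0.89065259, -0.45437871, -0.01667197, -0.48711633],
       [-0.30102503, -0.56178188, -0.7705745 ,  0.28708237],
       [ 0.34076663,  0.69133285, -0.63713185,  0.85318813],
       [ 0.        ,  0.        ,  0.        ,  1.        ]])}
top {'intrinsics': array([[416.98053301,   0.        , 250.69043548],
       [  0.        , 416.98053301, 192.61902641],
       [  0.        ,   0.        ,   1.        ]]), 'k1': -0.0230617166817824, 'camera_from_world': array([[-0.01344098, -0.99978815,  0.01558861,  0.01011957],
       [-0.99034368,  0.01115945, -0.13818415,  0.54633303],
       [ 0.13798092, -0.01729541, -0.99028387,  1.33076557],
       [ 0.        ,  0.        ,  0.        ,  1.        ]])}
{'time_s': 0.1, 'q': array([ 9.56528914e-01,  2.07340220e-01,  1.54278054e+00, -1.19973153e-05,
        1.39350891e+00, -1.50498251e-01]), 'joint_vel': array([ 5.64239405e-04, -1.75517031e-03, -4.01933534e-03, -1.73614472e-03,
       -8.02957530e-05,  7.56286231e-04]), 'joint_torque': array([-9.31454597e-04, -3.71867716e+01, -2.82292324e+01,  6.99360017e-02,
        3.12059058e-02, -7.36774746e-05]), 'tool_pos': array([0.25680293, 0.51366206, 0.20441833]), 'orientation': array([ 2.29810916e-01,  9.73234764e-01, -9.47154926e-04, -3.74562074e-04]), 'force': array([-0.16373172,  0.37381725,  0.22588937]), 'moment': array([-0.06035028, -0.00718035,  0.05896091]), 'grasp_force': 0.0, 'grip_width': 1.0010369856337151}
```

View pics/scene0.png

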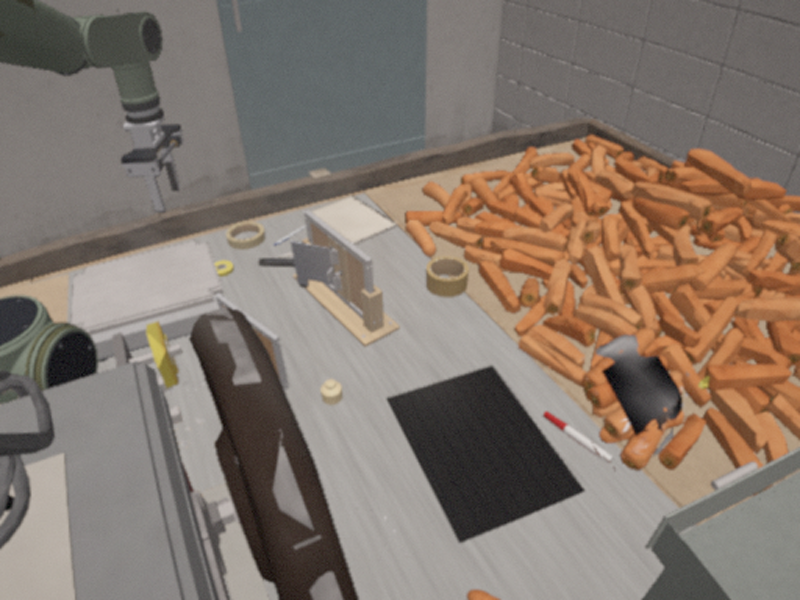

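View pics/top0.png

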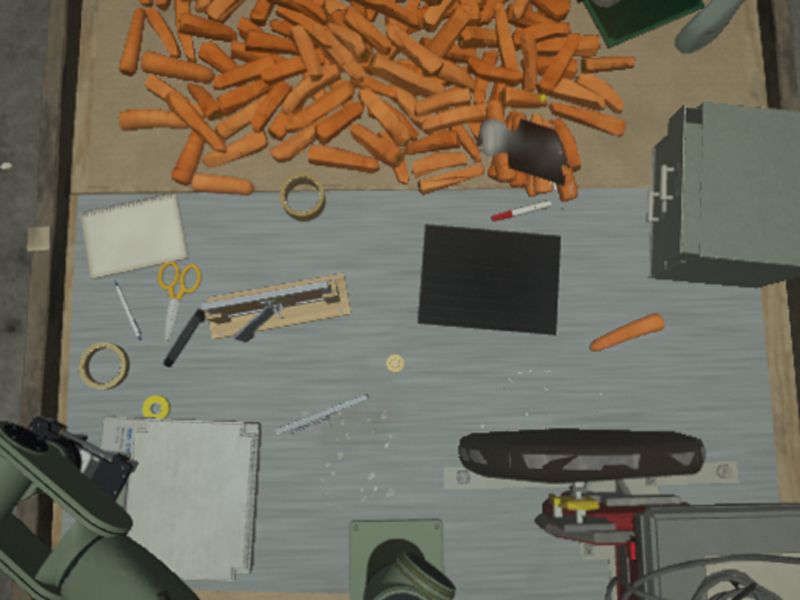

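The top picture shows the board in its rack at (270,300), with the leg at (240,338)→(278,308), the mat at (490,280), the weight at (395,363), the tape at (302,198) and the marker at (520,212). Two things look like the order board: the one in the rack at (270,300) with a leg, and a smaller one lying or standing near the robot at (322,413). The rack one is larger and has the leg, so it is the one meant. I'll confirm it in a crop.

```bash
cat > h.py <<'E'
from bench import robot
import cv2,numpy as np
from scipy.spatial.transform import Rotation as R
def ray(n,uv,c=None):
    c=c or robot.get_calibration(n);K=c["intrinsics"];T=c["camera_from_world"]
    d=(np.array(uv,float)-K[:2,2])/K[0,0];u=d.copy()
    for _ in range(20):u=d/(1+c["k1"]*(u@u))
    Rm=T[:3,:3];return -Rm.T@T[:3,3],Rm.T@np.array([u[0],u[1],1])
def plane(n,uv,z,c=None):
    o,d=ray(n,uv,c);return o+d*(z-o[2])/d[2]
def proj(n,p,c=None):
    c=c or robot.get_calibration(n);q=c["camera_from_world"]@np.append(p,1);s=q[:2]/q[2]
    return s*(1+c["k1"]*(s@s))*c["intrinsics"][0,0]+c["intrinsics"][:2,2]
def down(yaw): # tool down, closing axis (tool y) at world angle yaw
    y=np.array([np.cos(yaw),np.sin(yaw),0]);z=np.array([0,0,-1.]);return R.from_matrix(np.c_[np.cross(y,z),y,z]).as_quat()
E
python3 - <<'E'
from h import *
k=512/800
for nm,z,L in (("mat",.004,[(427,225),(560,236),(556,334),(418,323)]),("rackbase",.01,[(203,298),(345,273),(350,313),(212,338)]),("weight",.04,[(395,363)]),("tape",.048,[(302,198)]),("marker",.01,[(520,212)]),("boardtop",.18,[(205,302),(330,283)]),("dark",.1,[(198,315),(168,363)]),("leg",.15,[(240,338),(278,308)])):
    print(nm,[plane("top",np.array(p)*k,z)[:2].round(3) for p in L])
im=robot.snapshot("top");cv2.imwrite("pics/c1.png",cv2.resize(im[165:240,105:235],None,fx=6,fy=6,interpolation=cv2.INTER_CUBIC))
im=robot.snapshot("scene");cv2.imwrite("pics/c2.png",cv2.resize(im[120:240,150:280],None,fx=5,fy=5,interpolation=cv2.INTER_CUBIC))
E
```

```text
mat [array([ 0.718, -0.077]), array([ 0.691, -0.369]), array([ 0.475, -0.349]), array([ 0.503, -0.053])]
rackbase [array([0.561, 0.407]), array([0.612, 0.103]), array([0.525, 0.092]), array([0.475, 0.385])]
weight [array([ 0.416, -0.002])]
tape [array([0.769, 0.192])]
marker [array([ 0.744, -0.281])]
boardtop [array([0.529, 0.356]), array([0.562, 0.122])]
dark [array([0.514, 0.391]), array([0.419, 0.448])]
leg [array([0.463, 0.296]), array([0.52 , 0.224])]
```

View pics/c1.png

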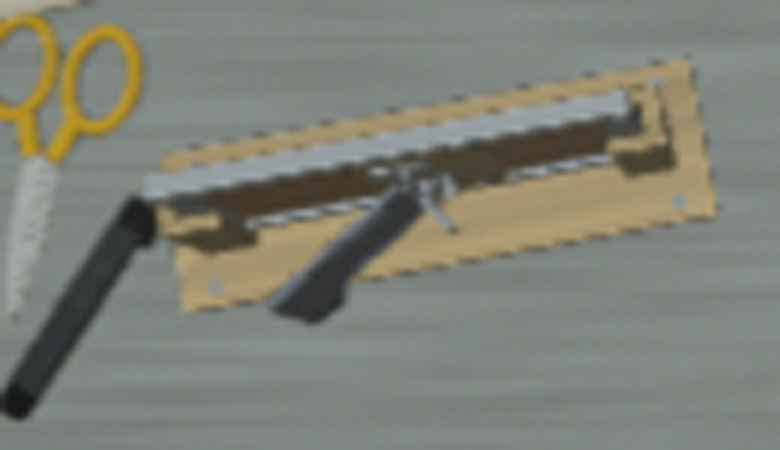

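View pics/c2.png

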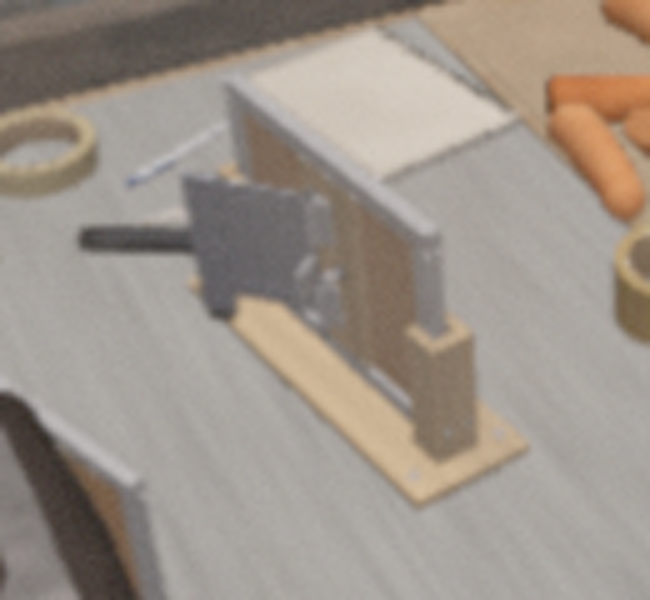

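The crops confirm it: the large board stands in the wooden rack. In c1 its top rail runs (148,189)→(630,104), and the leg runs from the hinge at about (410,190) to its free edge at about (285,305). The near board (c2 lower left) is the smaller look-alike. Next is a close wrist view.

```bash
python3 - <<'E'
from h import *
f=lambda p,z:plane("top",np.array(p)/6+[105,165],z)
a,b=f((148,189),.18),f((630,104),.18);print("top rail",a,b,np.linalg.norm(a-b),"mid",(a+b)/2,"yaw",np.arctan2(-(a-b)[0],(a-b)[1]))
h,e=f((410,190),.15),f((280,303),.15);print("leg",h,e,np.linalg.norm(h-e))
robot.movep([0.46,0.25,0.36],down(0.168))
c=robot.get_calibration("wrist");im=robot.snapshot("wrist")
np.save("w1.npy",np.r_[c["camera_from_world"].ravel(),c["intrinsics"].ravel(),c["k1"]])
print(c, robot.read_state()["time_s"],proj("wrist",(a+b)/2,c),proj("wrist",h,c))
cv2.imwrite("pics/w1.png",cv2.resize(im,(800,600),interpolation=cv2.INTER_CUBIC))
E
```

```text
top rail [0.51913475 0.36020143 0.18      ] [0.55853481 0.12524834 0.18      ] 0.23823374188827182 mid [0.53883478 0.24272488 0.18      ] yaw 0.16614738544440644
leg [0.52114544 0.23758919 0.15      ] [0.4652595  0.30143311 0.15      ] 0.08484859950076251
{'intrinsics': array([[292.31823727,   0.        , 248.38801694],
       [  0.        , 292.31823727, 193.11419495],
       [  0.        ,   0.        ,   1.        ]]), 'k1': -0.04209289895594508, 'camera_from_world': array([[ 9.85866510e-01,  1.67532758e-01,  1.24156299e-05,
        -4.94922993e-01],
       [ 1.60936846e-01, -9.47072663e-01,  2.77763753e-01,
         9.06513094e-02],
       [ 4.65462862e-02, -2.73835984e-01, -9.60649414e-01,
         5.86367121e-01],
       [ 0.00000000e+00,  0.00000000e+00,  0.00000000e+00,
         1.00000000e+00]])} 1.625 [308.74604286 191.1449852 ] [291.06257351 186.69304377]
```

View pics/w1.png

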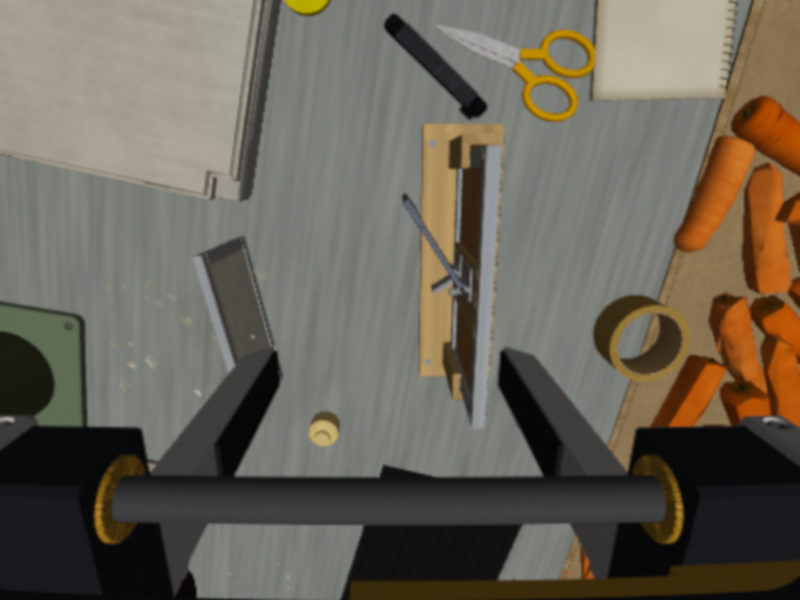

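The wrist view shows the top rail from (491,147) to (478,427) and the leg from about (467,290) to (407,198). I'll enlarge that area for exact corners.

```bash
python3 - <<'E'
from h import *
im=robot.snapshot("wrist")
cv2.imwrite("pics/w2.png",np.hstack([cv2.resize(im[85:205,250:330],None,fx=5,fy=5,interpolation=cv2.INTER_CUBIC),cv2.resize(im[170:290,250:330],None,fx=5,fy=5,interpolation=cv2.INTER_CUBIC)]))
E
```

```text
(no output)
```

View pics/w2.png

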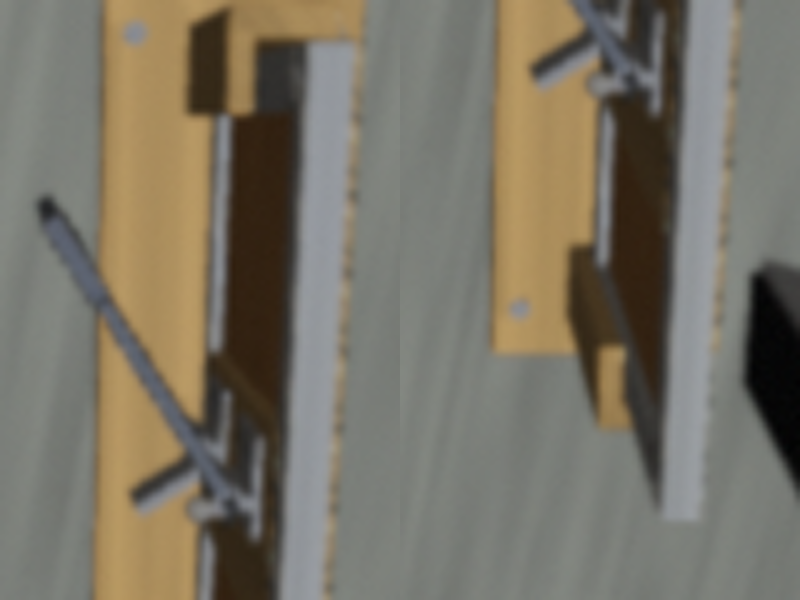

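```bash
python3 - <<'E'
from h import *
P=lambda p,z,o=(250,85):plane("wrist",np.array(p)/5+o,z)
a,b=P((329,42),.18),P((280,520),.18,(250,170))
m=(a+b)/2;yaw=np.arctan2(-(a-b)[0],(a-b)[1]);print(a,b,np.linalg.norm(a-b),m,yaw)
x=np.array([np.cos(yaw),np.sin(yaw),0]);h=m-.015*x;e=P((50,212),.15);h2=P((232,495),.15)
d=(e-h)[:2];th=np.arctan2(d[1],d[0])-yaw-np.pi/2
print("hinge",h,"seen",h2,"edge",e,"len",np.linalg.norm(d),"theta",th, "theta from line",np.arctan2(*(e-h2)[1::-1])-yaw-np.pi/2)
E
```

```text
[0.52046508 0.36023495 0.18      ] [0.56207764 0.12533812 0.18      ] 0.2385542453811359 [0.54127136 0.24278653 0.18      ] 0.17533344778691026
hinge [0.52650133 0.24016998 0.18      ] seen [0.52738241 0.24281283 0.15      ] edge [0.46461826 0.30912528 0.15      ] len 0.09265175375492224 theta 0.5560641622781684 theta from line 0.5825818287798232
```

```bash
cat >> h.py <<'E'
H=np.array([.526,.2405]);YB=.171;DEL=.12;ZP=.112
def pushpose(th,back=0.):
    al=YB+np.pi/2+th;d=np.array([np.cos(al),np.sin(al)]);e=np.array([-d[1],d[0]])
    t=al+DEL;n=np.array([-np.sin(t),np.cos(t)])
    return np.r_[H+d*.092-e*.003-n*(.008+back),ZP],down(t-np.pi),n
def push(th):
    p,q,n=pushpose(th);robot.movel(p,q,max_speed=.03)
    s=robot.read_state();return s,-(s["force"][:2]-np.load("f0.npy")[:2])@n,(s["tool_pos"]-p)[:2]@n
E
python3 - <<'E'
from h import *
robot.set_gripper(0,30)
p,q,n=pushpose(.56,.012);robot.movep(np.r_[p[:2],.26],q)
robot.movel(p,q,.12);robot.hold(.3)
s=robot.read_state();np.save("f0.npy",s["force"]);print(s["time_s"],s["force"],s["tool_pos"]-p,s["grip_width"])
for th in np.arange(.45,.86,.012):
    s,F,l=push(th)
    print("%.3f t=%.2f F=%.2f lag=%.2fmm Fz=%.2f"%(th,s["time_s"],F,l*1e3,s["force"][2]))
    if F>6:break
E
```

```text
5.725 [-0.48952541  0.47555136  0.26025119] [0.00023942 0.00013219 0.00046559] 0.0029837633299928702
0.450 t=6.00 F=-0.57 lag=-0.02mm Fz=0.14
0.462 t=6.25 F=-0.20 lag=0.05mm Fz=1.08
0.474 t=6.50 F=0.41 lag=0.07mm Fz=1.29
0.486 t=6.75 F=0.09 lag=0.10mm Fz=-0.27
0.498 t=7.00 F=-1.25 lag=0.07mm Fz=0.16
0.510 t=7.25 F=-0.74 lag=0.06mm Fz=0.28
0.522 t=7.50 F=0.47 lag=0.06mm Fz=0.36
0.534 t=7.75 F=-0.49 lag=0.05mm Fz=-0.54
0.546 t=8.00 F=-0.03 lag=0.09mm Fz=0.77
0.558 t=8.25 F=1.73 lag=-0.35mm Fz=-0.28
0.570 t=8.50 F=2.86 lag=-0.29mm Fz=-1.23
0.582 t=8.75 F=1.69 lag=-0.00mm Fz=-1.88
0.594 t=9.00 F=2.30 lag=0.09mm Fz=-1.17
0.606 t=9.25 F=0.66 lag=0.16mm Fz=-0.41
0.618 t=9.50 F=0.58 lag=0.12mm Fz=-0.25
0.630 t=9.75 F=0.84 lag=0.10mm Fz=-1.39
0.642 t=10.00 F=1.72 lag=0.07mm Fz=0.71
0.654 t=10.25 F=1.88 lag=0.09mm Fz=-1.03
0.666 t=10.50 F=1.36 lag=0.09mm Fz=-0.44
0.678 t=10.75 F=2.18 lag=0.11mm Fz=-0.70
0.690 t=11.00 F=2.15 lag=0.10mm Fz=0.11
0.702 t=11.25 F=1.36 lag=0.10mm Fz=-0.49
0.714 t=11.50 F=2.54 lag=0.12mm Fz=0.32
0.726 t=11.75 F=1.27 lag=0.11mm Fz=0.39
0.738 t=12.00 F=1.62 lag=0.12mm Fz=-0.06
0.750 t=12.25 F=1.06 lag=0.11mm Fz=-0.41
0.762 t=12.50 F=0.70 lag=0.13mm Fz=-1.46
0.774 t=12.75 F=1.49 lag=0.11mm Fz=-0.77
0.786 t=13.00 F=1.06 lag=0.13mm Fz=-1.88
0.798 t=13.25 F=1.51 lag=0.10mm Fz=-0.96
0.810 t=13.50 F=1.35 lag=0.13mm Fz=-1.08
0.822 t=13.75 F=2.00 lag=0.11mm Fz=-0.34
0.834 t=14.00 F=1.17 lag=0.12mm Fz=-1.23
0.846 t=14.25 F=1.68 lag=0.13mm Fz=-1.18
0.858 t=14.50 F=1.19 lag=0.13mm Fz=-1.72
```

```bash
cat > press.py <<'E'
from h import *
f0=np.load("f0.npy")
def avg(th,k=6,dt=.025):
    n=pushpose(th)[2];L=[]
    for _ in range(k):
        robot.hold(dt);L.append(-(robot.read_state()["force"][:2]-f0[:2])@n)
    return np.mean(L),np.max(L)
th=.858;log=[]
while th<1.47:
    th+=.008;s,F,l=push(th);log.append(F)
    if F>4.2:
        F,_=avg(th,4);print("hit? th=%.3f F=%.2f lag=%.2f"%(th,F,l*1e3))
        if F>4.2:break
print(np.round(log,1))
ok=F>4.2
while ok and F<9.5 and th<1.5:
    th+=min(.003,max(.0008,(10-F)/7e3/.092*.6));s,_,l=push(th);F,mx=avg(th,4);print("th=%.4f F=%.2f max=%.2f lag=%.2f"%(th,F,mx,l*1e3))
if ok: print("held",avg(th,16,.05),"t",robot.read_state()["time_s"],"th",th)
E
python3 press.py
```

```text
hit? th=1.114 F=4.87 lag=-0.60
[1.9 2.6 1.4 1.5 1.5 1.8 0.7 1.4 1.2 0.1 2.  1.1 1.4 1.5 0.7 1.6 0.7 0.6
 1.3 1.9 2.3 1.6 1.1 0.7 1.7 1.  1.5 2.1 3.1 3.5 4.1 5.4]
th=1.1170 F=5.13 max=5.59 lag=-0.75
th=1.1200 F=5.20 max=6.02 lag=-0.86
th=1.1230 F=5.15 max=5.95 lag=-0.98
th=1.1260 F=5.89 max=6.38 lag=-1.05
th=1.1290 F=5.75 max=6.41 lag=-1.15
th=1.1320 F=6.33 max=6.81 lag=-1.22
th=1.1350 F=6.20 max=6.46 lag=-1.35
th=1.1380 F=6.35 max=7.08 lag=-1.43
th=1.1410 F=7.13 max=7.76 lag=-1.51
th=1.1437 F=6.75 max=7.82 lag=-1.64
th=1.1467 F=7.26 max=8.27 lag=-1.72
th=1.1492 F=7.64 max=8.01 lag=-1.80
th=1.1514 F=7.67 max=8.48 lag=-1.89
th=1.1536 F=7.82 max=8.21 lag=-1.89
th=1.1556 F=8.33 max=8.75 lag=-1.98
th=1.1572 F=8.06 max=8.30 lag=-2.05
th=1.1590 F=7.66 max=8.24 lag=-1.89
th=1.1612 F=8.21 max=8.48 lag=-2.07
th=1.1629 F=8.47 max=8.69 lag=-2.11
th=1.1643 F=8.64 max=8.81 lag=-2.20
th=1.1655 F=7.70 max=8.97 lag=-1.96
th=1.1677 F=8.35 max=8.83 lag=-2.12
th=1.1692 F=8.55 max=8.84 lag=-2.21
th=1.1706 F=7.44 max=7.70 lag=-2.02
th=1.1730 F=8.34 max=8.52 lag=-2.18
th=1.1745 F=8.56 max=9.55 lag=-2.26
th=1.1758 F=8.78 max=8.90 lag=-2.32
th=1.1770 F=7.73 max=8.24 lag=-2.07
th=1.1791 F=8.37 max=8.95 lag=-2.23
th=1.1806 F=8.01 max=8.66 lag=-2.33
th=1.1825 F=8.22 max=9.15 lag=-2.12
th=1.1841 F=8.66 max=9.38 lag=-2.23
th=1.1854 F=8.98 max=9.45 lag=-2.33
th=1.1863 F=8.68 max=8.96 lag=-2.36
th=1.1876 F=9.05 max=10.01 lag=-2.44
th=1.1884 F=8.42 max=8.76 lag=-2.40
th=1.1899 F=9.33 max=9.84 lag=-2.46
th=1.1907 F=9.10 max=9.51 lag=-2.51
th=1.1916 F=9.42 max=10.13 lag=-2.56
th=1.1924 F=8.68 max=8.99 lag=-2.57
th=1.1936 F=9.62 max=9.91 lag=-2.61
held (np.float64(9.051280239359029), np.float64(9.852922052407665)) t 37.75 th 1.1935838085512194
```

```bash
python3 - <<'E'
from h import *
f0=np.load("f0.npy")
def m(th,k,dt):
    n=pushpose(th)[2];L=[]
    for _ in range(k): robot.hold(dt);L.append(-(robot.read_state()["force"][:2]-f0[:2])@n)
    return np.round([np.mean(L),max(L)],2)
th=1.1936
for _ in range(5):
    th+=.0035;push(th);a=m(th,3,.03);print(th,a)
    if a[0]>10.2:break
print("held",m(th,10,.05))
s=robot.read_state();n=pushpose(th)[2]
p=s["tool_pos"].copy();p[:2]-=n*.012;robot.movel(p,None,.08)
p[2]=.27;robot.movel(p,None,.25)
# over the grasp, side-shifted enough to look
robot.movep([.541-.06,.2425,.33],down(YB))
robot.set_gripper(.5)
im=robot.snapshot("wrist");cv2.imwrite("pics/w3.png",cv2.resize(im[60:300,200:360],None,fx=2.5,fy=2.5,interpolation=cv2.INTER_CUBIC))
print(robot.read_state()["time_s"])
E
```

```text
1.1971 [9.42 9.7 ]
1.2006000000000001 [9.3  9.66]
1.2041000000000002 [ 9.97 10.85]
1.2076000000000002 [10.93 11.19]
held [10.7 11.3]
42.1
```

View pics/w3.png

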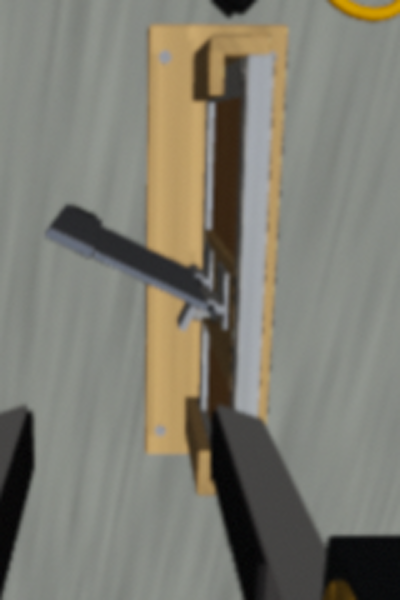

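The view shows the leg swung out with its heel at the screw and the board still seated. Next I grasp the rail at mid-width, lift and carry.

```bash
cat >> h.py <<'E'
M=np.array([.597,-.212]);YM=-.10;PHI=.26
def placepose(dz,phi=PHI):
    Rb=R.from_euler('z',YM)*R.from_euler('y',-phi)
    o=np.r_[M+.035*np.array([np.cos(YM),np.sin(YM)]),.0055+dz]
    return o+Rb.apply([0,0,.145]),(Rb*R.from_quat(down(0))).as_quat()
E
python3 - <<'E'
from h import *
p,q=placepose(.12);print(p,robot.inverse_kinematics(p,q),robot.inverse_kinematics(*placepose(0)))
qd=down(YB)
robot.movep([.541,.2425,.22],qd)
robot.movel([.541,.2425,.155],None,.08)
robot.set_gripper(0,35);s=robot.read_state();print("grip",s["grip_width"]*94,s["grasp_force"],s["force"],s["time_s"])
robot.movel([.541,.2425,.175],None,.05);print(robot.read_state()["force"])
robot.movel([.541,.2425,.285],None,.12)
s=robot.read_state();print(s["force"],s["moment"],s["grip_width"]*94,s["time_s"])
im=robot.snapshot("scene");cv2.imwrite("pics/s4.png",cv2.resize(im[80:300,130:390],None,fx=3,fy=2.7))
E
```

```text
[ 0.59473469 -0.21177271  0.26562655] [-0.53906578  0.11126967  1.55012226  0.11557189  1.24593967 -0.46309084] [-0.53906578  0.216059    1.68526724  0.12959241  1.00778296 -0.49550147]
grip 11.852630354831367 34.99347580131143 [ 1.12875586 -0.01227348  0.44854847] 44.275
[ 2.18678524  0.90637179 -5.21710434]
[-0.18683025  0.77723256 -6.52730138] [-0.07039419  0.03357006  0.00178229] 11.387375130930042 45.8917
```

View pics/s4.png

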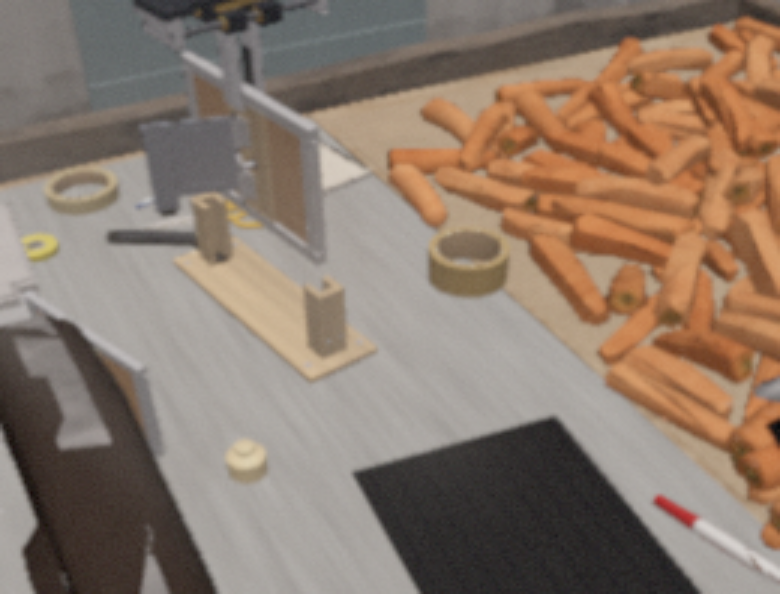

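The picture shows the board clear of the rack, level in the gripper, with the leg open. Next I carry it over and set it down by feel.

```bash
python3 - <<'E'
from h import *
robot.movep(*placepose(.13))
p,q=placepose(.012);robot.movel(p,q,.08);robot.hold(.4)
def fz(): 
    L=[]
    for _ in range(4): robot.hold(.03);L.append(robot.read_state()["force"])
    return np.mean(L,0)
b=fz();print("free",b,robot.read_state()["time_s"])
dz=.012
while dz>-.006:
    dz-=.0015;robot.movel(*placepose(dz),.03);f=fz()-b;print("%.4f"%dz,f.round(2))
    if f[2]>4:break
print(robot.read_state()["time_s"],robot.read_state()["moment"])
im=robot.snapshot("scene");cv2.imwrite("pics/s5.png",cv2.resize(im[180:350,200:400],None,fx=4,fy=3.5))
E
```

```text
free [-0.26465804  0.24695384 -6.23617192] 49.775
0.0105 [ 0.45 -0.58  0.  ]
0.0090 [ 0.26 -0.3   0.12]
0.0075 [ 0.51 -0.46  0.23]
0.0060 [ 0.5  -0.08 -0.06]
0.0045 [ 0.09 -0.07 -0.22]
0.0030 [ 0.17 -0.19 -0.13]
0.0015 [ 0.78 -0.65  1.64]
0.0000 [ 0.7  -1.6   6.45]
52.8417 [ 0.03509145  0.42783922 -0.03588536]
```

View pics/s5.png

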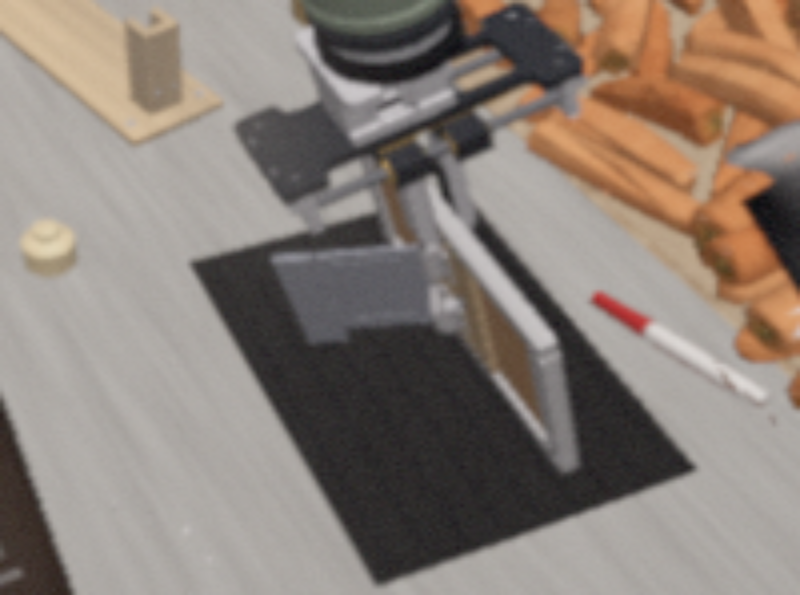

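The board stands on the mat, square and well inside it, with its weight taken by the mat. I'll release and back off along the tool axis.

```bash
python3 - <<'E'
from h import *
robot.set_gripper(.25);robot.hold(.3);robot.set_gripper(.5);robot.hold(.2)
s=robot.read_state();print(s["force"],s["moment"],s["time_s"])
p=s["tool_pos"];z=R.from_quat(s["orientation"]).as_matrix()[:,2]
robot.movel(p-z*.09,None,.1);p2=p-z*.09
robot.movel([p2[0]-.1,p2[1]+.05,.40],None,.25)
print(robot.read_state()["time_s"])
im=robot.snapshot("scene");cv2.imwrite("pics/s6.png",cv2.resize(im[130:350,180:420],None,fx=3.2,fy=2.7))
E
```

```text
[-0.30099262  0.63207899 -0.19365857] [-0.03100489  0.16568421 -0.03063824] 54.3917
56.4
```

View pics/s6.png

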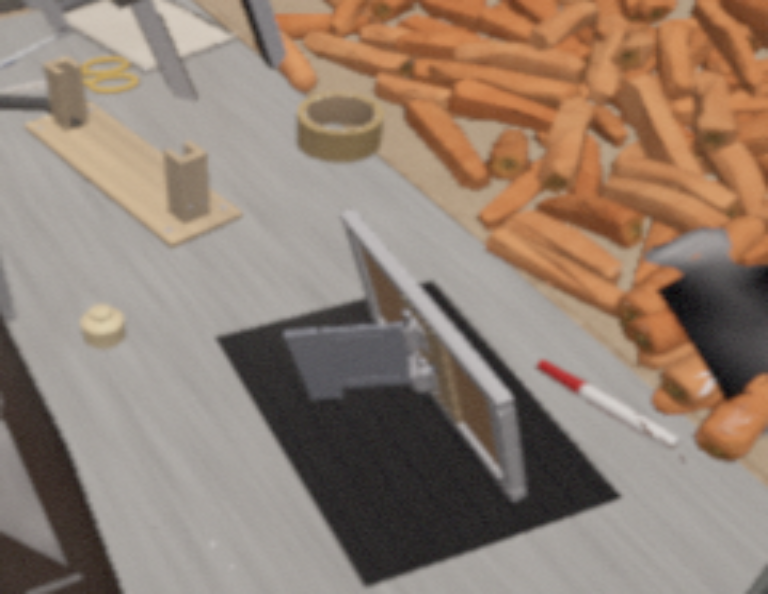

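The board stands free on its leg, leaning back and wholly on the mat. The weight, tape and marker are untouched.

```bash
python3 -c "
from bench import robot
print(robot.sign_off())"
```

```text
the job is handed in; nothing more can be done
None
```

I pressed the leg home on its stop (about 10.7 N measured, 11.3 N peak) and stood the board on the mat, leaning back on its leg and roughly square; the weight, tape and marker were not touched, and I handed the job in at about 56 s.

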